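# Lean the weighed driver board on its rest and zero the scale

## Task

The driver board lying on the bench scale has been weighed: take it off and lean it on the metal rest, terminal block at the top and components facing out, its lower edge down behind the toe lip and its back against the bar, centred and square to the rest. Then, with the pan empty, turn the scale's tare knob until its pointer is at the zero mark. Leave the spool, jar and carton where they stand and do not knock against the magnifier.

Things in the scene. Friction and masses are not known exactly. Their poses are not given: they have to be found in the camera images.
- module: Driver board, loose rigid slab, 0.2-0.35 kg: bare aluminium base 130 x 60 x 10 mm (x, y, z) under a 2 mm green circuit board. Origin: centre of underside; x along its length to the terminal-block end, z out of the component side. Centre of mass within 5 mm of the middle. Starts flat on the puck, components up, yaw within 1.2 rad of the scale's. Can be held across the 60 mm width by its bare sides.
- module_foot (a point): Middle of the edge between the board's underside and its plain end: x = -65 mm on the underside; the lower rear edge when leaning. Two cans (14 mm across, tops 22 mm above the underside) stand at board x = -30, y = +12 and -10 mm.
- module_head (a point): Middle of the edge between the board's underside and its terminal-block end: x = +65 mm on the underside; the upper rear edge when leaning. The black terminal block (14 x 44 mm, top 23 mm above the underside) is centred at board x = +54 mm; all other parts are under 4 mm high.
- rest: Leaning rest of steel and aluminium, fixed. Origin: centre of its underside on the table; front is -x, y across, z up. Base plate 150 x 120 mm (x, y), top at z = 8 mm. A board leaning with its lower end against the lip and its back on the bar slopes back to +x at about 56 degrees to the horizontal, its foot point then at x = -40, z = 8 mm.
- rest_lip (a point): Middle of the toe lip's top rear edge, at rest x = -50, z = 22 mm. The lip is a bar 90 mm long (y) and 8 mm thick (x = -58 to -50 mm), 14 mm high above the base plate.
- rest_bar (a point): Centre of the rest's fixed rubber bar: 12 mm thick, 36 mm long along y, axis at rest x = 14.2, z = 77.6 mm, on a single upright 30 mm wide (x = 14 to 24 mm). The bar is narrower than the board: fingers on the board's sides pass it freely.
- scale: Bench scale, fixed: grey housing 270 x 180 mm (x, y), top deck at z = 40 mm. Origin: centre of its underside on the table; front is -x, z up. The tare knob's axis is at x = -90 mm, y = 0, on a flat white dial 84 mm across.
- puck_top (a point): Centre of the top of the round rubber puck (48 mm across, 15 mm high, fixed) in the middle of the scale's flat steel pan (170 x 170 mm), at scale x = +45 mm; 73 mm above the table, the pan's top 58 mm. The pan does not sink. The board lies on the puck, its middle within 12 mm of it, so its underside is 15 mm clear of the pan.
- knob_grip (a point): On the tare knob's axis, 62 mm above the table, at grip height; turns with the knob: x along the grip bar, pointer at the -x end. Grip bar 46 mm long, 14 mm wide, 9 to 31 mm above the deck (top 71 mm above the table); a white line on its top runs from the axis to the pointer end. The pan's edge is 50 mm from the axis.
- tare_knob (a joint): Angle of the tare knob, rad, growing clockwise seen from above. 0: pointer at the zero mark, the single long tick at the dial's front (towards the scale's -x, grip bar along the scale's x). Starts 0.7 to 2.4 rad clockwise of zero; light friction (0.04 N m), stays where left, can be turned past zero (to -0.7).
- magnifier: Magnifier on a stand, fixed, between scale and rest: round base 64 mm across, 9 mm stem, and a ring 68 mm across whose centre is 30 mm to -x of the stem, top 159 mm above the table. Origin: centre of its underside.
- spool: Solder spool on end, 50 mm across, 50 mm high, loose; on the rest's +y side. Origin: centre of its underside.
- jar: Clear screw jar, 54 mm across, 70 mm high, loose; on the rest's -y side. Origin: centre of its underside.
- carton: Small cardboard box 60 x 90 x 45 mm, loose; behind the scale. Origin: centre of its underside.
Things that resemble listed ones, but are neither listed nor needed, are in the scene too. Several things have the shape of the module; the one meant has the colours described above. Leave any purple look-alike of the rest alone.

How it is judged:
By the outcome, as a careful person would: the job done as asked, in the order asked, and still so for the second after the job is handed in, with the robot touching nothing.
It also fails if it takes over 67 s, if anything falls off the work surface, if the arm or the gripper's body presses on something with over 40 N, if the wrist force passes 120 N, or if a joint passes its speed limit or range.

## Robot

A 6-joint arm with a two-finger parallel gripper is mounted at the origin on the work surface. World frame = base frame: x ahead of the robot, y to its left, z up, the work surface at z = 0. Lengths are in m, angles in degrees, forces in N, time in s.
With the tool pointing down it reaches from about 0.25 to 0.775 m from the base axis. Payload 8.9 kg.
Tool frame: the origin (TCP) lies on the centre line of the jaws, within the pads' length; the fingertips stand 8 mm ahead of it and the grasp point (between the pads) lies 11 mm behind it (bot.tip_extent is the distance from the TCP to the fingertips, in m); z points along the fingers, y is the line along which they close (so a half turn about z gives the same grasp; the last joint's range is limited). The gripper opens to 85 mm and grips with 20 to 120 N. Pads are 22 mm wide; open, the fingers measure 114 mm over their backs; the gripper's body (76 mm by 85 mm) begins 54 mm behind the grasp point. The pads swing forward as they close: fully open they stand 13 mm farther back than shut.
Start: joints at [65.357, 16.656, -8.789, 64.555, 0, 82.019], TCP at [0.151, 0.503, 0.239] pointing down, gripper open.
Joint ranges: [-144.48, 144.48], [-52.06, 99.96], [-74.48, 78.29], [-112.23, 115.85], [-86.99, 84.42], [-180, 180]. Speed limits (degrees/s): [127.2, 127.2, 159.86, 180, 180, 180].

## Interface

Orientations are given as [roll, pitch, yaw] about the fixed x, y, z axes, in that order (R = Rz(yaw) Ry(pitch) Rx(roll)).
In Python, from rig import bot, snapshot, job_done gives the robot as it stands.
- The arm moves only by the tool arm_command, never from a script. Its argument "motion" is a list that holds one entry, the list of rows, each a list of 7 numbers: the turn, a rotation vector about the tool's x, y, z scaled (see below), then the shift along the tool's x, y, z scaled (see below), then the closure, from -1 (fully open) to 1 (shut), so that 0 is half open. In form: [[[wx, wy, wz, dx, dy, dz, gripper], ...]]. A call has 1 to 20 rows; each row is the pose to reach, as a shift and turn from the pose commanded when the call began, along the tool's axes at that moment; what a row does not reach only later rows make up. The controller multiplies each number of a shift by 15 cm and each number of a turn by 45 degrees. A row lasts 1/12 s, in which the tool goes at most 41.7 mm and 7.16 degrees, less where a joint would pass 70% of its speed; a pose out of reach is approached as far as the arm can. A call with a number of a shift or a turn outside -1 to 1 is refused whole. A call with a gripper value outside its range is refused whole. The fingers move at their own pace and stop on an object; the grip force is fixed at half the most. Time passes only in rows, so rows that repeat a pose let the fingers close. It gives the time, the measured TCP pose, the force, the opening and the grip force at its end, in the units of the state.
- bot.state(): the state, without advancing time (a new reading comes with each control period).
- snapshot(name): name is "scene" or "top"; returns a dict with "img" (384x512x3 uint8, red, green, blue), "intrinsics" (3x3 intrinsics, pixels), "k1" (the pictures are not rectified: a ray, as slopes to the right and down, at radius r is drawn at 1 + k1 r^2 times it, then the intrinsics apply), "world_from_camera" (4x4, takes a point from camera to world coordinates). Camera axes: x right, y down, z forward; pixel columns grow to the right and rows downward; lengths in m; the calibration is good to about 2 mm. A picture is of the moment at which its call begins. There is no depth.
- job_done(): hands the job in; it is judged then, once.
The state is a dict: "clock": time; "joints": joint angles; "joint_vel": joint speeds; "tau": joint torques, N m; "tcp_pos": TCP position; "ee_rot": TCP orientation; "wrist_force": force on the tool from outside, world axes, zero at the start; "ft_torque": the same for the moment, N m; "gripper_width": finger opening in m; "gripper_force": force on a finger pad.
Only numpy, scipy, OpenCV 4.12 (cv2) and the standard library are available. Lean on these libraries where they do the work, as an engineer would, in place of code of your own. Each camera call takes 0.05 s, during which the arm holds its last target. There are 200 camera calls.

## Working session

There is one attempt and no reset: what is moved stays moved. The work goes in short steps, Python scripts to look and compute and a tool call to move; the robot and the scene stay as the last step left them, time stands still between calls to the robot, and variables do not carry over. Pictures are saved under pics/ and viewed, at most 10 in all, crops included, and the job is handed in when it is done.

Besides the shell and the picture viewer there is one more tool, called after "Emit:" in YAML: its name, and indented under it one key for each argument. arm_command: Moves the arm, as the interface text tells. Its arguments: {"type":"object","properties":{"motion":{"type":"array","items":{"type":"array","items":{"type":"array","items":{"type":"number"}}}}},"required":["motion"]}

```bash
ls; mkdir -p pics; cat > h.py <<'E'
import numpy as np, cv2
from rig import bot, snapshot, job_done
def ray(s,u,v):
    K=s["intrinsics"];k1=s["k1"]
    d=np.array([(u-K[0][2])/K[0][0],(v-K[1][2])/K[1][1]]);p=d.copy()
    for _ in range(30): p=d/(1+k1*(p@p))
    T=np.array(s["world_from_camera"]);return T[:3,3],T[:3,:3]@np.r_[p,1]
def at(s,u,v,z):
    o,d=ray(s,u,v);return o+d*(z-o[2])/d[2]
def proj(s,P):
    T=np.linalg.inv(np.array(s["world_from_camera"]));p=T[:3,:3]@np.array(P)+T[:3,3];q=p[:2]/p[2]
    q=q*(1+s["k1"]*(q@q));K=s["intrinsics"];return np.array([K[0][0]*q[0]+K[0][2],K[1][1]*q[1]+K[1][2]])
E
python3 - <<'E'
from h import *
import pickle
for n in("scene","top"):
    s=snapshot(n);pickle.dump(s,open(n+".pkl","wb"))
    cv2.imwrite(f"pics/{n}0.png",cv2.resize(s["img"][:,:,::-1],(800,600),interpolation=cv2.INTER_CUBIC))
    print(n,np.round(s["world_from_camera"],3).tolist(),s["intrinsics"],s["k1"])
print(bot.state(),bot.tip_extent)
E
```

```text
pics
scene [[0.667, 0.459, -0.587, 1.233], [0.745, -0.434, 0.507, -0.556], [-0.022, -0.775, -0.631, 0.763], [0.0, 0.0, 0.0, 1.0]] [[445.44259131   0.         253.49790383]
 [  0.         445.44259131 188.45210288]
 [  0.           0.           1.        ]] -0.10832202478738479
top [[0.121, -0.97, 0.212, 0.42], [-0.993, -0.118, 0.027, -0.014], [-0.001, -0.214, -0.977, 0.92], [0.0, 0.0, 0.0, 1.0]] [[389.15604091   0.         261.30511917]
 [  0.         389.15604091 188.69517662]
 [  0.           0.           1.        ]] -0.045966133963372714
{'clock': 0.1, 'joints': array([ 6.53579404e+01,  1.66846682e+01, -8.82474227e+00,  6.45545705e+01,
       -2.63043013e-04,  8.20211185e+01]), 'joint_vel': array([ 0.03323214,  0.00429819, -0.02257749,  0.01624467,  0.11787662,
        0.01789111]), 'tau': array([ 1.37920331e-03, -5.37974989e+01,  3.31919396e+01,  9.22512612e-03,
       -2.57901911e-04,  8.96298502e-06]), 'tcp_pos': array([0.15036486, 0.5026278 , 0.23881213]), 'ee_rot': array([-1.79936602e+02, -8.62056852e-03,  1.63336817e+02]), 'wrist_force': array([1.00336705, 0.07886519, 0.41080493]), 'ft_torque': array([-0.00614275,  0.01096102, -0.0174987 ]), 'gripper_force': 0.0, 'gripper_width': 0.08535922845691572} 0.008
```

View pics/scene0.png

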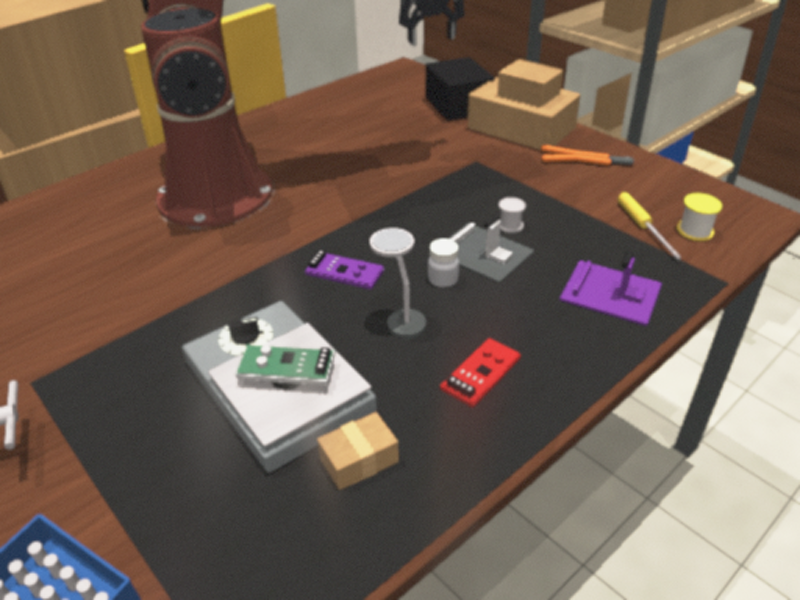

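View pics/top0.png

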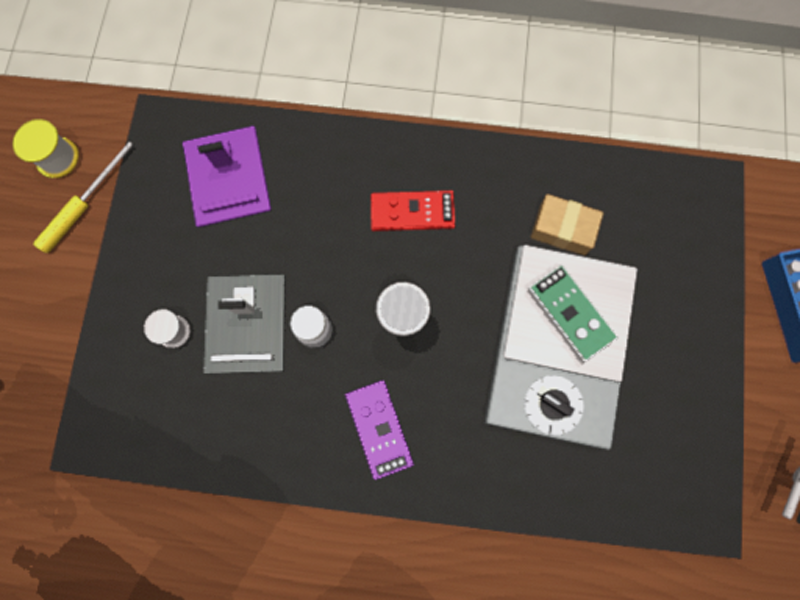

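The scene and top views show the green board on the scale (top px ≈ 573,313), with the knob at ≈ (554,404). The grey rest is at ≈ (244,323) and the magnifier ring at ≈ (403,308). Next I'll enlarge both areas to measure them.

```bash
python3 - <<'E'
import pickle,cv2,numpy as np
s=pickle.load(open("top.pkl","rb"));im=s["img"][:,:,::-1]
a=cv2.resize(im[150:295,305:415],None,fx=4,fy=4,interpolation=cv2.INTER_CUBIC)
b=cv2.resize(im[165:245,125:185],None,fx=5.8,fy=5.8,interpolation=cv2.INTER_CUBIC)
c=np.zeros((580,800,3),np.uint8);c[:580,:440]=a;c[:b.shape[0],445:445+b.shape[1]]=b
for i in range(0,110,10): cv2.line(c,(i*4,0),(i*4,5 if i%50 else 12),(0,0,255),1)
cv2.imwrite("pics/crop.png",c)
E
```

```text
(no output)
```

View pics/crop.png

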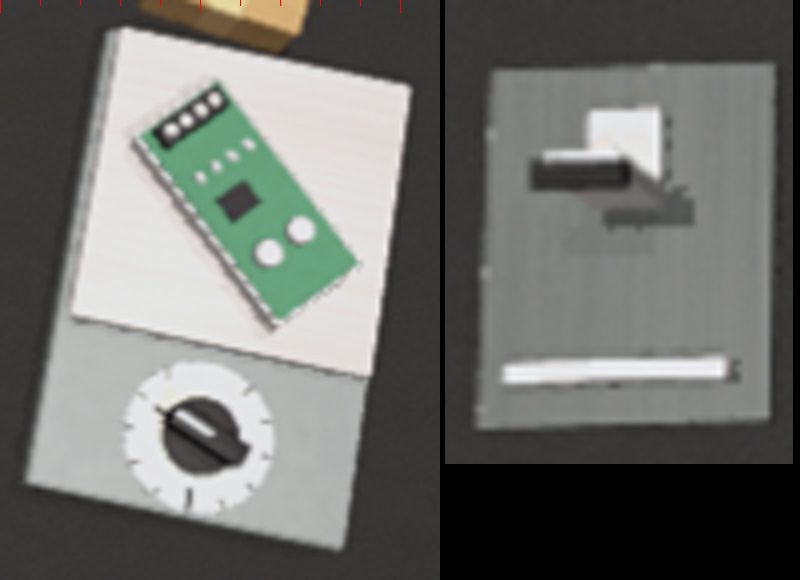

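```bash
cat > m.py <<'E'
from h import *
import pickle
s=pickle.load(open("top.pkl","rb"))
A=lambda p,z:at(s,305+(p[0]+.5)/4-.5,150+(p[1]+.5)/4-.5,z)
B=lambda p,z:at(s,125+(p[0]-444.5)/5.8-.5,165+(p[1]+.5)/5.8-.5,z)
def rect(f,ps,z):
    P=np.array([f(p,z)[:2] for p in ps]);print(np.round(P*1000,1).tolist(),"side mm",np.round(np.linalg.norm(P-np.roll(P,-1,0),axis=1)*1000,1),"c",np.round(P.mean(0)*1000,1));return P
def ang(v): return np.degrees(np.arctan2(v[1],v[0]))
print("pan");P=rect(A,[(120,25),(412,85),(370,378),(70,318)],.058);print(ang(P[0]-P[3]),ang(P[1]-P[2]),ang(P[0]-P[1])-90)
print("front");P=rect(A,[(25,483),(342,549)],.04);print(ang(P[0]-P[1])-90)
print("board");P=rect(A,[(135,137),(218,80),(357,263),(275,322)],.085);print(ang(P[0]-P[3]),ang(P[1]-P[2]))
print("dial",A((199,438),.04)*1000,"tick",A((190,497),.04)*1000)
for n,p in dict(l0=(175,412),l1=(213,435),e0=(160,408),e1=(247,455)).items(): print(n,A(p,.071)*1000)
print("rest");P=rect(B,[(492,70),(775,65),(770,420),(477,428)],.008);print(ang(P[0]-P[3]),ang(P[1]-P[2]),ang(P[0]-P[1])-90)
print("lip rear");P=rect(B,[(502,363),(727,357)],.022);print(ang(P[0]-P[1])-90)
print("bar top mid",B((580,155),.0836)*1000)
f=lambda u,v,z:np.round(at(s,u*.64,v*.64,z)*1000,1)
print("mag ring",f(403,308,.155),"jar",f(311,325,.07),"spool",f(164,327,.05))
E
python3 m.py
```

```text
pan
[[704.3, -149.3], [689.0, -319.9], [518.3, -303.6], [531.8, -135.4]] side mm [171.3 171.5 168.7 173. ] c [ 610.8 -227. ]
-4.612379274679587 -5.452670899248473 -5.105520570772654
front
[[439.8, -121.3], [424.5, -299.1]] side mm [178.4 178.4] c [ 432.1 -210.2]
-4.908834157848389
board
[[632.1, -158.4], [670.2, -201.9], [576.6, -284.3], [539.2, -241.7]] side mm [ 57.8 124.7  56.7 124.7] c [ 604.5 -221.6]
41.883857974314324 41.38166066620639
dial [ 475.77087765 -215.63872282   40.        ] tick [ 442.93066554 -213.05864475   40.        ]
l0 [ 486.12255697 -194.56354912   71.        ]
l1 [ 476.27333889 -215.94241502   71.        ]
e0 [ 487.30458906 -186.31351585   71.        ]
e1 [ 467.79873117 -234.97902811   71.        ]
rest
[[609.6, 324.6], [626.0, 206.7], [479.9, 184.6], [461.9, 302.4]] side mm [119.  147.8 119.1 149.3] c [544.4 254.6]
8.561287021092364 8.61386631421816 7.907816919038652
lip rear
[[488.1, 292.4], [501.7, 202.8]] side mm [90.6 90.6] c [494.9 247.6]
8.592602335571172
bar top mid [565.14054423 256.58974365  83.6       ]
mag ring [567.7  11.7 155. ] jar [544.1 140.9  70. ] spool [517.8 357.9  50. ]
```

Emit:
arm_command:
  motion:
    - [[0,0,0,-1,-0.87,0,-1],[0,0,0,-1,-0.87,0,-1],[0,0,0,-1,-0.87,0,-1],[0,0,0,-1,-0.87,0,-1],[0,0,0,-1,-0.87,0,-1],[0,0,0,-1,-0.87,0,-1]]

```text
clock: 0.6
tcp_pos: [0.2587, 0.3309, 0.2392]
ee_rot: [-179.9, 0.1, 163.1]
wrist_force: [0.6, 0.6, -0.6]
gripper_width: 0.085
gripper_force: 0.0
```

Emit:
arm_command:
  motion:
    - [[0,0,0,-1,-0.87,0,-1],[0,0,0,-1,-0.87,0,-1],[0,0,0,-1,-0.87,0,-1],[0,0,0,-1,-0.87,0,-1],[0,0,0,-1,-0.87,0,-1],[0,0,0,-1,-0.87,0,-1]]

```text
clock: 1.1
tcp_pos: [0.3658, 0.1633, 0.2393]
ee_rot: [-180.0, 0.1, 163.1]
wrist_force: [0.1, 0.5, 0.1]
gripper_width: 0.0855
gripper_force: 0.0
```

```bash
cat >> h.py <<'E'
from scipy.spatial.transform import Rotation as Ro
def plan(p,R,base=None):
    """normalised [w,d] from measured pose to target; R is rpy degrees or Rotation"""
    st=bot.state()
    R0=Ro.from_euler("xyz",st["ee_rot"],degrees=True)
    R=R if isinstance(R,Ro) else Ro.from_euler("xyz",R,degrees=True)
    w=np.degrees((R0.inv()*R).as_rotvec())/45; d=R0.inv().apply(np.array(p)-st["tcp_pos"])/.15
    print(np.round(w,4),np.round(d,4),"| at",np.round(st["tcp_pos"],4),np.round(st["ee_rot"],2),"j",np.round(st["joints"],1),"F",np.round(st["wrist_force"],1),"w",round(st["gripper_width"],4),round(st["gripper_force"],1),"t",st["clock"])
E
python3 -c "
from h import *
plan([.6045,-.2216,.2],[180,0,-138.4])"
```

```text
[-2.000e-03  1.300e-03 -1.301e+00] [-2.2698 -1.9905  0.2672] | at [0.3658 0.1633 0.2393] [-1.7995e+02  9.0000e-02  1.6306e+02] j [ 13.6   3.  -25.7  61.3  -0.1  30.6] F [0.1 0.5 0.1] w 0.0855 0.0 t 1.1
```

Works as expected. I'll continue, bringing in the yaw on the second call.

Emit:
arm_command:
  motion:
    - [[0,0,0,-1,-0.87,0,-1],[0,0,0,-1,-0.87,0,-1],[0,0,0,-1,-0.87,0,-1],[0,0,0,-1,-0.87,0,-1],[0,0,0,-1,-0.87,0,-1],[0,0,0,-1,-0.87,0,-1]]

```text
clock: 1.6
tcp_pos: [0.4724, -0.005, 0.2389]
ee_rot: [-179.9, 0.1, 163.1]
wrist_force: [-0.9, -0.0, -0.1]
gripper_width: 0.0854
gripper_force: 0.0
```

Emit:
arm_command:
  motion:
    - [[0,0,-0.65,-1,-0.87,0,-1],[0,0,-0.65,-1,-0.87,0,-1],[0,0,-0.65,-1,-0.87,0,-1],[0,0,-0.65,-1,-0.87,0,-1],[0,0,-0.65,-1,-0.87,0,-1],[0,0,-0.65,-1,-0.87,0,-1],[0,0,-0.65,-1,-0.87,0,-1],[0,0,-0.65,-1,-0.87,0,-1]]

```text
clock: 2.27
tcp_pos: [0.5753, -0.168, 0.2387]
ee_rot: [179.9, -0.1, -167.4]
wrist_force: [0.1, -0.5, -0.3]
gripper_width: 0.0853
gripper_force: 0.0
```

```bash
python3 -c "
from h import *
plan([.6045,-.2216,.15],[180,0,-138.4])"
```

```text
[ 0.002  -0.001  -0.6449] [-0.1131 -0.3918  0.5907] | at [ 0.5753 -0.168   0.2387] [ 1.7992e+02 -6.0000e-02 -1.6742e+02] j [-23.3  25.    3.4  68.5   0.  -35.9] F [ 0.1 -0.5 -0.3] w 0.0853 0.0 t 2.2667
```

Emit:
arm_command:
  motion:
    - [[0,0,-0.645,-0.11,-0.39,0.5,-1],[0,0,-0.645,-0.11,-0.39,0.5,-1],[0,0,-0.645,-0.11,-0.39,0.5,-1],[0,0,-0.645,-0.11,-0.39,0.5,-1],[0,0,-0.645,-0.11,-0.39,0.5,-1],[0,0,-0.645,-0.11,-0.39,0.5,-1]]

```text
clock: 2.77
tcp_pos: [0.6044, -0.2212, 0.1648]
ee_rot: [180.0, 0.0, -138.5]
wrist_force: [-0.1, 0.7, 0.1]
gripper_width: 0.0853
gripper_force: 0.0
```

```bash
cat > fit.py <<'E'
from h import *
import pickle
from scipy.optimize import minimize
# silhouette fit of the board: green mask hull vs. projected top face (x,y,yaw)
for names in (["top"],["scene"],["top","scene"]):
    S=[]
    for n in names:
        s=pickle.load(open(n+".pkl","rb"));h=cv2.cvtColor(s["img"],cv2.COLOR_RGB2HSV)
        m=((h[...,0]>60)&(h[...,0]<90)&(h[...,1]>80)).astype(np.uint8)
        k,l,st,c=cv2.connectedComponentsWithStats(m)
        i=1+st[1:,4].argmax();c=np.vstack(cv2.findContours((l==i).astype(np.uint8),0,1)[0]);hull=cv2.convexHull(c)
        M=np.zeros((1536,2048),np.float32);cv2.fillConvexPoly(M,hull*4+2,1)
        M=cv2.dilate(M,np.ones((5,5)))
        S.append((s,M))
    def cost(q):
        x,y,a=q[0],q[1],np.radians(q[2]*100);t=0
        for s,M in S:
            C=[proj(s,[x+u*np.cos(a)-v*np.sin(a),y+u*np.sin(a)+v*np.cos(a),.085])for u,v in((.065,.03),(.065,-.03),(-.065,-.03),(-.065,.03))]
            D=np.zeros_like(M);cv2.fillConvexPoly(D,np.round(((np.array(C)+.5)*4)*16).astype(np.int32),1,cv2.LINE_AA,4);t+=np.abs(D-M).sum()/M.sum()
        return t
    r=minimize(cost,[.6045,-.2216,.416],method="Nelder-Mead",options=dict(initial_simplex=[[.6045,-.2216,.416],[.609,-.2216,.416],[.6045,-.217,.416],[.6045,-.2216,.45]],xatol=1e-5))
    print(names,r.x,r.fun)
plan([.6045,-.2216,.069],[180,0,-138.4])
E
python3 fit.py
```

```text
['top'] [ 0.60457177 -0.22245325  0.42644673] 0.19831736385822296
['scene'] [ 0.59860694 -0.21834212  0.47074334] 1.6869925260543823
['top', 'scene'] [ 0.60490589 -0.21984838  0.42539932] 1.9417264461517334
[ 0.0002  0.0002 -0.0025] [ 0.0014 -0.0026  0.6386] | at [ 0.6044 -0.2212  0.1648] [ 1.7999e+02  1.0000e-02 -1.3851e+02] j [-26.6  32.2   4.   61.8   0.  -68.1] F [-0.1  0.7  0.1] w 0.0853 0.0 t 2.7667
```

Emit:
arm_command:
  motion:
    - [[0,0,-0.01,0,0,0.25,-1],[0,0,-0.01,0,0,0.4,-1],[0,0,-0.01,0,0,0.55,-1],[0,0,-0.01,0,0,0.63,-1],[0,0,-0.01,0,0,0.63,-1],[0,0,-0.01,0,0,0.63,1],[0,0,-0.01,0,0,0.63,1],[0,0,-0.01,0,0,0.63,1],[0,0,-0.01,0,0,0.63,1],[0,0,-0.01,0,0,0.63,1],[0,0,-0.01,0,0,0.63,1],[0,0,-0.01,0,0,0.63,1],[0,0,-0.01,0,0,0.63,1]]

```text
clock: 3.85
tcp_pos: [0.6058, -0.223, 0.0722]
ee_rot: [-179.8, 0.1, -138.0]
wrist_force: [-0.8, 1.0, 6.2]
gripper_width: 0.0582
gripper_force: 65.3
```

```bash
python3 - <<'E'
from h import *
plan([.6045,-.2216,.07],[180,0,-138.4])
s=snapshot("top");cv2.imwrite("pics/g.png",cv2.resize(s["img"][130:300,280:450,::-1],(595,595),interpolation=cv2.INTER_CUBIC))
E
```

```text
[-0.0038  0.002   0.0097] [0.0002 0.0128 0.0144] | at [ 0.6058 -0.223   0.0722] [-1.7983e+02  9.0000e-02 -1.3796e+02] j [-26.7  36.7  -2.9  50.3   0.  -68.7] F [-0.8  1.   6.2] w 0.0582 65.3 t 3.85
```

Emit:
arm_command:
  motion:
    - [[0,0,0,0,0,-0.1,1],[0,0,0,0,0,-0.25,1],[0,0,0,0,0,-0.5,1],[0,0,0,0,0,-0.75,1],[0,0,0,0,0,-1,1],[0,0,0,0,0,-1,1],[0,0,0,0,0,-1,1]]

```text
clock: 4.48
tcp_pos: [0.6061, -0.2234, 0.2234]
ee_rot: [-179.7, 0.1, -138.0]
wrist_force: [-0.1, -0.6, -3.4]
gripper_width: 0.0588
gripper_force: 66.0
```

```bash
python3 - <<'E'
from h import *
import pickle
plan([.5,.1,.24],[180,0,-171.6])
s=snapshot("top");s2=snapshot("scene");pickle.dump((s,s2),open("lift.pkl","wb"))
a=cv2.resize(s["img"][100:300,280:470,::-1],(399,420),interpolation=cv2.INTER_CUBIC)
b=cv2.resize(s2["img"][100:300,90:280,::-1],(399,420),interpolation=cv2.INTER_CUBIC)
cv2.imwrite("pics/g2.png",np.hstack([a,b]))
E
```

```text
[-0.0064  0.005   0.7475] [-0.9186  2.0742 -0.1209] | at [ 0.6061 -0.2234  0.2234] [-1.7966e+02  1.3000e-01 -1.3796e+02] j [-26.7  30.3   9.7  69.1   0.  -68.8] F [-0.1 -0.6 -3.4] w 0.0588 66.0 t 4.4833
```

View pics/g2.png

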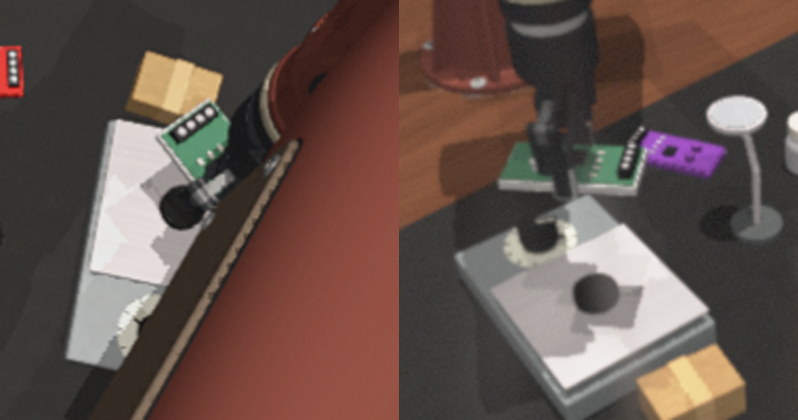

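The board is held level. Its visible ends are at (158,137) and (208,100) in the top crop, and along the lower edge (500,187)–(638,192) in the scene crop.

```bash
python3 - <<'E'
from h import *
import pickle
s,s2=pickle.load(open("lift.pkl","rb"))
st=bot.state();a=np.radians(42.0);bx=np.array([np.cos(a),np.sin(a),0]);by=np.array([-np.sin(a),np.cos(a),0])
def rep(n,P): d=P-st["tcp_pos"];print(n,np.round([1000*d@bx,1000*d@by],1))
T=lambda u,v,z:at(s,280+(u+.5)/2.1-.5,100+(v+.5)/2.1-.5,z)
C=lambda u,v,z:at(s2,90+(u-398.5)/2.1-.5,100+(v+.5)/2.1-.5,z)
rep("head+y top",T(158,135,.236));rep("head-y top",T(208,99,.236))
rep("foot-y bot",C(500,187,.2245));rep("head-y bot",C(638,193,.2245))
rep("foot-y top",C(503,176,.236));rep("head-y top",C(643,180,.236));
E
```

```text
head+y top [64.6 26.5]
head-y top [ 65.2 -30.2]
foot-y bot [-63.4 -30.6]
head-y bot [ 67.1 -28.8]
foot-y top [-59.  -28.3]
head-y top [ 71.8 -23.9]
```

Emit:
arm_command:
  motion:
    - [[0,0,0,-0.3,1,-0.2,1],[0,0,0,-0.3,1,-0.2,1],[0,0,0,-0.3,1,-0.2,1],[0,0,0,-0.3,1,-0.2,1],[0,0,0,-0.3,1,-0.2,1],[0,0,0,-0.3,1,-0.2,1]]

```text
clock: 5.08
tcp_pos: [0.5363, -0.0794, 0.2492]
ee_rot: [179.9, -0.0, -137.8]
wrist_force: [1.3, -0.9, -2.8]
gripper_width: 0.0586
gripper_force: 66.2
```

Emit:
arm_command:
  motion:
    - [[0,0,0.75,-0.4,1,0,1],[0,0,0.75,-0.4,1,0,1],[0,0,0.75,-0.4,1,0,1],[0,0,0.75,-0.4,1,0,1],[0,0,0.75,-0.4,1,0,1],[0,0,0.75,-0.4,1,0,1],[0,0,0.75,-0.4,1,0,1]]

```text
clock: 5.67
tcp_pos: [0.4817, 0.07, 0.249]
ee_rot: [-180.0, -0.1, -171.5]
wrist_force: [-0.6, -0.0, -3.4]
gripper_width: 0.0586
gripper_force: 66.4
```

```bash
cat >> h.py <<'E'
YAW=8.4; RO=np.array([.5444,.2546,0])   # rest pose
OFF=np.array([.001,0,.0008])            # board origin minus TCP, board axes
Rr=Ro.from_euler("z",YAW,degrees=True)
def place(fx,fz,tilt,y=0):
    "TCP pose putting module_foot at rest (fx,y,fz) mm with slope tilt"
    Rb=Rr*Ro.from_euler("y",-tilt,degrees=True)
    o=RO+Rr.apply([fx/1e3,y/1e3,fz/1e3])+Rb.apply([.065,0,0])
    return o-Rb.apply(OFF), Rb*Ro.from_matrix(np.diag([-1.,1,-1]))
E
python3 -c "
from h import *
plan(*place(-36,70,62)); plan(*place(-36,10,62))"
```

```text
[ 1.1000e-03 -1.3793e+00  2.8000e-03] [-0.5622  1.1556  0.8178] | at [0.4817 0.07   0.249 ] [-1.7998e+02 -7.0000e-02 -1.7147e+02] j [ -0.3  12.2 -13.2  64.6  -0.   -8.9] F [-0.6 -0.  -3.4] w 0.0586 66.4 t 5.6667
[ 1.1000e-03 -1.3793e+00  2.8000e-03] [-0.5627  1.1558  1.2178] | at [0.4817 0.07   0.249 ] [-1.7998e+02 -7.0000e-02 -1.7147e+02] j [ -0.3  12.2 -13.2  64.6  -0.   -8.9] F [-0.6 -0.  -3.4] w 0.0586 66.4 t 5.6667
```

Emit:
arm_command:
  motion:
    - [[0,0,0,-0.5,1,0,1],[0,0,0,-0.5,1,0,1],[0,0,0,-0.5,1,0,1],[0,-0.3,0,-0.5,1,0,1],[0,-0.6,0,-0.5,1,0,1],[0,-1,0,-0.5,1,0,1],[0,-1,0,-0.5,1,0,1],[0,-1,0,-0.5,1,0,1],[0,-1,0,-0.5,1,0,1],[0,-1,0,-0.5,1,0,1],[0,-1,0,-0.5,1,0,1]]

```text
clock: 6.58
tcp_pos: [0.5299, 0.2267, 0.2448]
ee_rot: [-179.6, 44.8, -171.3]
wrist_force: [-1.4, -0.8, -4.1]
gripper_width: 0.0585
gripper_force: 66.6
```

```bash
python3 -c "
from h import *
plan(*place(-36,70,62)); plan(*place(-36,10,62))"
```

```text
[-0.0046 -0.3833  0.0048] [0.4941 0.1741 0.6225] | at [0.5299 0.2267 0.2448] [-179.58   44.75 -171.34] j [ 20.8  -2.5 -51.6  -3.2  -8.9   8.7] F [-1.4 -0.8 -4.1] w 0.0585 66.6 t 6.5833
[-0.0046 -0.3833  0.0048] [0.7757 0.1761 0.9066] | at [0.5299 0.2267 0.2448] [-179.58   44.75 -171.34] j [ 20.8  -2.5 -51.6  -3.2  -8.9   8.7] F [-1.4 -0.8 -4.1] w 0.0585 66.6 t 6.5833
```

Emit:
arm_command:
  motion:
    - [[-0.005,-0.38,0.005,0.12,0.17,0.15,1],[-0.005,-0.38,0.005,0.25,0.17,0.3,1],[-0.005,-0.38,0.005,0.4,0.17,0.5,1],[-0.005,-0.38,0.005,0.49,0.174,0.62,1],[-0.005,-0.38,0.005,0.49,0.174,0.62,1],[-0.005,-0.38,0.005,0.49,0.174,0.62,1],[-0.005,-0.38,0.005,0.49,0.174,0.62,1]]

```text
clock: 7.17
tcp_pos: [0.5469, 0.2573, 0.1302]
ee_rot: [179.7, 62.0, -171.9]
wrist_force: [-0.2, 0.7, -4.3]
gripper_width: 0.0581
gripper_force: 66.6
```

```bash
python3 - <<'E'
from h import *
import pickle
plan(*place(-36,70,62)); plan(*place(-36,14,62))
s=snapshot("top");s2=snapshot("scene");pickle.dump((s,s2),open("pre.pkl","wb"))
a=cv2.resize(s["img"][130:260,110:220,::-1],(396,468),interpolation=cv2.INTER_CUBIC)
b=cv2.resize(s2["img"][70:200,270:380,::-1],(396,468),interpolation=cv2.INTER_CUBIC)
cv2.imwrite("pics/g3.png",np.hstack([a,b]))
E
```

```text
[-0.0003  0.0008 -0.0032] [ 0.049  -0.0152 -0.0348] | at [0.5469 0.2573 0.1302] [ 179.74   62.04 -171.91] j [ 26.5  33.3 -72.2 -76.3 -16.    8.9] F [-0.2  0.7 -4.3] w 0.0581 66.6 t 7.1667
[-0.0003  0.0008 -0.0032] [ 0.3787 -0.016   0.1402] | at [0.5469 0.2573 0.1302] [ 179.74   62.04 -171.91] j [ 26.5  33.3 -72.2 -76.3 -16.    8.9] F [-0.2  0.7 -4.3] w 0.0581 66.6 t 7.1667
```

View pics/g3.png

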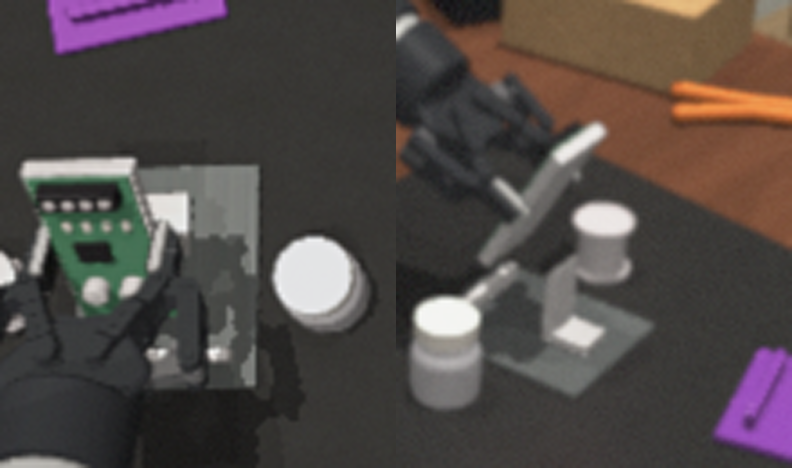

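```bash
cat > kin.py <<'E'
from h import *
from scipy.optimize import least_squares
D=[([65.357,16.656,-8.789,64.555,0,82.019],(.151,.503,.239)),([13.6,3,-25.7,61.3,-.1,30.6],(.3658,.1633,.2393)),([-23.3,25,3.4,68.5,0,-35.9],(.5753,-.168,.2387)),([-26.6,32.2,4,61.8,0,-68.1],(.6044,-.2212,.1648)),([-26.7,36.7,-2.9,50.3,0,-68.7],(.6058,-.223,.0722)),([-26.7,30.3,9.7,69.1,0,-68.8],(.6061,-.2234,.2234)),([-.3,12.2,-13.2,64.6,0,-8.9],(.4817,.07,.249)),([20.8,-2.5,-51.6,-3.2,-8.9,8.7],(.5299,.2267,.2448)),([26.5,33.3,-72.2,-76.3,-16,8.9],(.5469,.2573,.1302))]
E=lambda a,x:Ro.from_euler(a,x,degrees=True)
def fk(j,q,sg=1):
    r0,d,h,L1,L2,e,ox,oz,T=q
    R=E("z",j[0]);p=R.apply([r0,d,h]);R=R*E("y",j[1]);p=p+R.apply([0,0,L1]);R=R*E("y",-j[2]);p=p+R.apply([L2,0,e])
    R=R*E("y",j[3]);p=p+R.apply([ox,0,oz]);R=R*E("z",sg*j[4]);p=p+R.apply([T,0,0]);R=R*E("x",-j[5])
    return p,R
x0=[0,.07,.3,.4,.4,0,0,0,.2]
if __name__=="__main__":
  for sg in(1,-1):
    f=lambda q:np.r_[np.concatenate([fk(j,q,sg)[0]-p for j,p in D])/.0007,(np.array(q)-x0)/.3*.05]
    r=least_squares(f,x0);print(sg,np.round(r.x,4),"res mm",np.round(np.abs(r.fun[:-9]).max()*.7,2))
    print("tool z",fk(D[-1][0],r.x,sg)[1].apply([1,0,0]),E("xyz",[179.74,62.04,-171.91]).apply([0,0,1]))
    print("tool x?",[np.round(fk(D[-1][0],r.x,sg)[1].apply(v),3) for v in([0,1,0],[0,0,1])],E("xyz",[179.74,62.04,-171.91]).apply([1,0,0]))
    q=r.x
    for tgt in [(-36,70,62),(-36,40,62),(-36,14,62),(-37,9,58),(-40,8,56),(-40,60,56)]:
        p,R=place(*tgt);zt=R.apply([0,0,1])
        g=lambda j:np.r_[(fk(np.r_[j,0],q,sg)[0]-p)*1e3,(fk(np.r_[j,0],q,sg)[1].apply([1,0,0])-zt)*300]
        s=least_squares(g,[26.5,33,-72,-76,-16]);print(tgt,np.round(s.x,1),round(s.cost,4))
E
python3 kin.py
```

```text
1 [ 1.500e-03  7.280e-02  2.973e-01  5.094e-01  3.847e-01  5.970e-02
  1.196e-01 -4.000e-04  3.150e-01] res mm 0.66
tool z [ 0.87393408  0.12773017 -0.4689608 ] [ 0.87383738  0.12879333 -0.46885021]
tool x? [array([-0.279,  0.922, -0.268]), array([0.398, 0.365, 0.842])] [-0.4641891  -0.06598124 -0.88327513]
(-36, 70, 62) [ 26.5  34.6 -73.6 -78.9 -15.9] 0.0
(-36, 40, 62) [ 26.5  42.3 -74.  -87.1 -15.9] 0.0
(-36, 14, 62) [ 26.5  48.8 -73.9 -93.5 -15.9] 0.0
(-37, 9, 58) [ 25.8  42.9 -71.5 -81.1 -14.7] 0.0
(-40, 8, 56) [ 25.6  40.1 -70.4 -75.3 -14.2] 0.0
(-40, 60, 56) [ 25.6  28.  -69.3 -62.1 -14.2] 0.0
-1 [-0.0161  0.0728  0.3085  0.5077  0.3948  0.0543  0.7495  0.0113 -0.3146] res mm 2.92
tool z [ 0.62795651  0.62108485 -0.4689608 ] [ 0.87383738  0.12879333 -0.46885021]
tool x? [array([-0.704,  0.71 , -0.002]), array([0.332, 0.332, 0.883])] [-0.4641891  -0.06598124 -0.88327513]
(-36, 70, 62) [ 15.1  38.2 -74.4 -84.4   5.9] 0.0
(-36, 40, 62) [ 15.1  46.2 -74.3 -92.4   5.9] 0.0
(-36, 14, 62) [ 15.1  52.8 -73.8 -98.4   5.9] 0.0
(-37, 9, 58) [ 15.1  46.1 -71.6 -85.6   5.7] 0.0
(-40, 8, 56) [ 15.2  43.  -70.7 -79.5   5.6] 0.0
(-40, 60, 56) [ 15.2  30.4 -70.2 -66.4   5.6] 0.0
```

```bash
python3 -c "
from h import *
plan(*place(-36.5,50,60)); plan(*place(-36.5,12,60))"
```

```text
[-0.0024  0.0288  0.0006] [ 0.1169 -0.0091  0.0399] | at [0.5436 0.2559 0.1233] [-179.84   61.3  -171.54] j [ 26.5  33.8 -72.4 -76.2 -15.9   8.9] F [-1.5  0.  -4.5] w 0.0585 66.6 t 7.2667
[-0.0024  0.0288  0.0006] [ 0.3392 -0.0087  0.1616] | at [0.5436 0.2559 0.1233] [-179.84   61.3  -171.54] j [ 26.5  33.8 -72.4 -76.2 -15.9   8.9] F [-1.5  0.  -4.5] w 0.0585 66.6 t 7.2667
```

Emit:
arm_command:
  motion:
    - [[0,0.03,0,0.12,-0.009,0.04,1],[0,0.03,0,0.12,-0.009,0.04,1],[0,0.03,0,0.12,-0.009,0.04,1],[0,0.03,0,0.12,-0.009,0.04,1]]

```text
clock: 7.6
tcp_pos: [0.5429, 0.2561, 0.1156]
ee_rot: [179.3, 60.9, -172.2]
wrist_force: [0.4, -0.2, -2.6]
gripper_width: 0.0581
gripper_force: 66.6
```

```bash
python3 -c "
from h import *
plan(*place(-36.5,50,60)); plan(*place(-36.5,11,60))
s=snapshot('top');s2=snapshot('scene')
for z in(0,):
  pass
a=cv2.resize(s['img'][160:250,110:200,::-1],(400,400),interpolation=cv2.INTER_CUBIC)
b=cv2.resize(s2['img'][80:200,270:390,::-1],(400,400),interpolation=cv2.INTER_CUBIC)
# overlay predicted lip rear edge and bar axis ends
def mk(im,s,P,x0,y0,f,c):
    q=proj(s,P);cv2.circle(im,(int((q[0]+.5-x0)*f),int((q[1]+.5-y0)*f)),2,c,-1)
R=lambda x,y,z:RO+Rr.apply(np.array([x,y,z])/1e3)
for P in([-50,45,22],[-50,-45,22],[14.2,18,83.6],[14.2,-18,83.6],[-75,60,8],[-75,-60,8],[75,-60,8],[75,60,8]):
  mk(a,s,R(*P),110,160,400/90,(0,0,255)); mk(b,s2,R(*P),270,80,400/120,(0,0,255))
cv2.imwrite('pics/g4.png',np.hstack([a,b]))
"
```

```text
[ 0.0022  0.019  -0.0069] [ 0.0699 -0.0117  0.0199] | at [0.5429 0.2561 0.1156] [ 179.35   60.86 -172.24] j [ 26.4  35.  -72.4 -77.  -15.5   9.3] F [ 0.4 -0.2 -2.6] w 0.0581 66.6 t 7.6
[ 0.0022  0.019  -0.0069] [ 0.297  -0.0132  0.1465] | at [0.5429 0.2561 0.1156] [ 179.35   60.86 -172.24] j [ 26.4  35.  -72.4 -77.  -15.5   9.3] F [ 0.4 -0.2 -2.6] w 0.0581 66.6 t 7.6
```

View pics/g4.png

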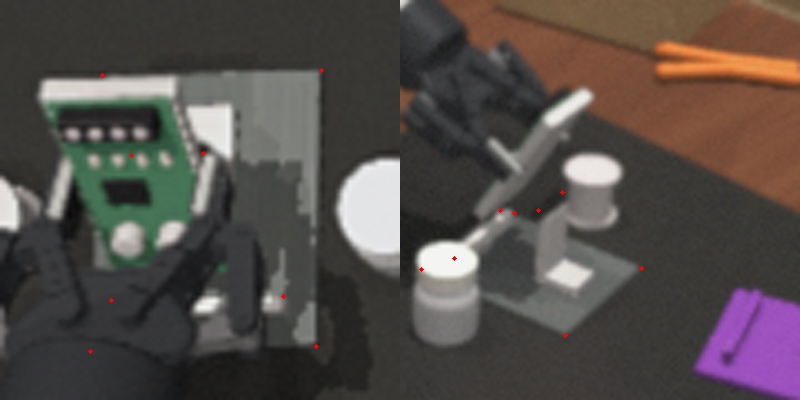

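The rest overlay matches in both views (lip and plate corners line up). Descending behind the lip.

Emit:
arm_command:
  motion:
    - [[0,0.02,-0.007,0.1,-0.013,0.036,1],[0,0.02,-0.007,0.15,-0.013,0.065,1],[0,0.02,-0.007,0.2,-0.013,0.093,1],[0,0.02,-0.007,0.25,-0.013,0.12,1],[0,0.02,-0.007,0.295,-0.013,0.146,1],[0,0.02,-0.007,0.295,-0.013,0.146,1],[0,0.02,-0.007,0.295,-0.013,0.146,1],[0,0.02,-0.007,0.295,-0.013,0.146,1],[0,0.02,-0.007,0.295,-0.013,0.146,1],[0,0.02,-0.007,0.295,-0.013,0.146,1]]

```text
clock: 8.53
tcp_pos: [0.5391, 0.254, 0.0653]
ee_rot: [179.9, 59.9, -171.6]
wrist_force: [-0.2, 0.1, -3.0]
gripper_width: 0.0581
gripper_force: 66.6
```

```bash
python3 -c "
from h import *
plan(*place(-36.5,10,60)); plan(*place(-38,8.5,57));plan(*place(-40,8,56))"
```

```text
[ 0.003  -0.0028  0.0004] [-0.0038 -0.0012  0.0095] | at [0.5391 0.254  0.0653] [ 179.89   59.88 -171.57] j [ 26.2  45.9 -72.9 -87.4 -15.2   9.1] F [-0.2  0.1 -3. ] w 0.0581 66.6 t 8.5333
[0.003  0.0639 0.0004] [ 0.0107 -0.0013  0.0282] | at [0.5391 0.254  0.0653] [ 179.89   59.88 -171.57] j [ 26.2  45.9 -72.9 -87.4 -15.2   9.1] F [-0.2  0.1 -3. ] w 0.0581 66.6 t 8.5333
[0.003  0.0861 0.0005] [ 0.0208 -0.0013  0.0257] | at [0.5391 0.254  0.0653] [ 179.89   59.88 -171.57] j [ 26.2  45.9 -72.9 -87.4 -15.2   9.1] F [-0.2  0.1 -3. ] w 0.0581 66.6 t 8.5333
```

Emit:
arm_command:
  motion:
    - [[0.003,0.03,0,0.005,-0.001,0.014,1],[0.003,0.064,0,0.01,-0.001,0.028,1],[0.003,0.064,0,0.01,-0.001,0.028,1],[0.003,0.064,0,0.01,-0.001,0.028,1],[0.003,0.064,0,0.01,-0.001,0.028,1]]

```text
clock: 8.95
tcp_pos: [0.5422, 0.2544, 0.0624]
ee_rot: [180.0, 57.1, -171.6]
wrist_force: [-5.1, -1.3, 8.2]
gripper_width: 0.0588
gripper_force: 67.7
```

```bash
python3 -c "
from h import *
plan(*place(-40,8,56))"
```

```text
[ 0.0001  0.024  -0.0001] [ 0.0146 -0.0006 -0.0012] | at [0.5422 0.2544 0.0624] [ 179.99   57.08 -171.61] j [ 25.7  41.3 -70.9 -78.1 -14.5   9.6] F [-5.1 -1.3  8.2] w 0.0588 67.7 t 8.95
```

Emit:
arm_command:
  motion:
    - [[0,0.012,0,0.007,0,-0.001,1],[0,0.024,0,0.014,0,-0.001,1],[0,0.024,0,0.014,0,-0.001,1],[0,0.024,0,0.014,0,-0.001,1]]

```text
clock: 9.28
tcp_pos: [0.542, 0.2543, 0.062]
ee_rot: [179.9, 56.2, -171.7]
wrist_force: [-6.0, -2.6, 15.1]
gripper_width: 0.0584
gripper_force: 68.2
```

```bash
python3 -c "
from h import *
plan(*place(-40,8,56))"
```

```text
[-0.0005  0.0046 -0.0011] [ 0.0123 -0.0005 -0.0013] | at [0.542  0.2543 0.062 ] [ 179.95   56.21 -171.69] j [ 25.6  40.  -70.3 -75.3 -14.3   9.8] F [-6.  -2.6 15.1] w 0.0584 68.2 t 9.2833
```

Emit:
arm_command:
  motion:
    - [[0,0,0,0.0025,0,-0.01,1],[0,0,0,0.0055,0,-0.02,1],[0,0,0,0.0055,0,-0.02,1],[0,0,0,0.0055,0,-0.02,1],[0,0,0,0.0055,0,-0.02,1]]

```text
clock: 9.7
tcp_pos: [0.5393, 0.254, 0.0617]
ee_rot: [180.0, 56.1, -171.7]
wrist_force: [6.3, 1.2, 3.2]
gripper_width: 0.0582
gripper_force: 66.4
```

```bash
python3 -c "
from h import *
plan(*place(-40,8,56))"
```

```text
[-0.0004  0.0021 -0.0009] [ 0.0002 -0.001   0.0129] | at [0.5393 0.254  0.0617] [ 179.96   56.1  -171.67] j [ 25.7  39.9 -70.6 -75.4 -14.3   9.9] F [6.3 1.2 3.2] w 0.0582 66.4 t 9.7
```

Emit:
arm_command:
  motion:
    - [[0,0,0,0,0,0.005,0],[0,0,0,0,0,0.005,-0.5],[0,0,0,0,0,0.005,-1],[0,0,0,0,0,0.005,-1],[0,0,0,0,0,0.005,-1],[0,0,0,0,0,0.005,-1],[0,0,0,0,0,0.005,-1],[0,0,0,0,0,0.005,-1]]

```text
clock: 10.37
tcp_pos: [0.538, 0.2535, 0.0597]
ee_rot: [-179.9, 55.8, -171.5]
wrist_force: [-0.3, 0.5, 0.1]
gripper_width: 0.0857
gripper_force: 0.0
```

Emit:
arm_command:
  motion:
    - [[0,0,0,0,0,-0.1,-1],[0,0,0,0,0,-0.2,-1],[0,0,0,0,0,-0.3,-1],[0,0,0,0,0,-0.4,-1],[0,0,0,0,0,-0.5,-1],[0,0,0,0,0,-0.6,-1],[0,0,0,0,0,-0.6,-1],[0,0,0,0,0,-0.6,-1]]

```text
clock: 11.03
tcp_pos: [0.4773, 0.258, 0.1178]
ee_rot: [-179.3, 55.0, -171.6]
wrist_force: [-0.2, -0.0, 0.9]
gripper_width: 0.0852
gripper_force: 0.0
```

```bash
python3 -c "
from h import *
plan([.45,.2,.25],[180,0,-171.6])"
```

```text
[-0.0132  1.222  -0.0065] [-0.5863 -0.3635 -0.6954] | at [0.4773 0.258  0.1178] [-179.34   54.99 -171.57] j [ 32.   24.5 -74.4 -61.3 -19.7  14.1] F [-0.2 -0.   0.9] w 0.0852 0.0 t 11.0333
```

Emit:
arm_command:
  motion:
    - [[0,0.15,0,-0.15,0,-0.12,-1],[0,0.3,0,-0.3,0,-0.25,-1],[0,0.45,0,-0.45,0,-0.37,-1],[0,0.6,0,-0.6,0,-0.5,-1],[0,0.8,0,-0.6,0,-0.5,-1],[0,1,0,-0.6,0,-0.5,-1],[0,1,0,-0.6,0,-0.5,-1],[0,1,0,-0.6,0,-0.5,-1],[0,1,0,-0.6,0,-0.5,-1],[0,1,0,-0.6,0,-0.5,-1],[0,1,0,-0.6,0,-0.5,-1]]

```text
clock: 11.95
tcp_pos: [0.4691, 0.2571, 0.2344]
ee_rot: [-179.7, 9.7, -172.2]
wrist_force: [1.8, 0.5, 0.3]
gripper_width: 0.0852
gripper_force: 0.0
```

```bash
python3 -c "
from h import *
plan([.40,.1,.25],[180,0,-171.6])"
```

```text
[-0.0084  0.2153 -0.0134] [ 0.5728 -0.976  -0.1977] | at [0.4691 0.2571 0.2344] [-179.67    9.69 -172.17] j [ 22.5  10.8 -18.3  51.6  -2.8  14.5] F [1.8 0.5 0.3] w 0.0852 0.0 t 11.95
```

Emit:
arm_command:
  motion:
    - [[0,0.215,0,0.4,-0.97,-0.2,-1],[0,0.215,0,0.4,-0.97,-0.2,-1],[0,0.215,0,0.4,-0.97,-0.2,-1],[0,0.215,0,0.4,-0.97,-0.2,-1],[0,0.215,0,0.4,-0.97,-0.2,-1],[0,0.215,0,0.4,-0.97,-0.2,-1],[0,0.215,0,0.4,-0.97,-0.2,-1]]

```text
clock: 12.53
tcp_pos: [0.4243, 0.104, 0.2528]
ee_rot: [-179.6, 0.2, -172.3]
wrist_force: [-0.4, 0.4, 0.3]
gripper_width: 0.0852
gripper_force: 0.0
```

```bash
python3 -c "
from h import *
import pickle
plan([.4765,-.215,.15],[180,0,-171.6])
s=snapshot('top');s2=snapshot('scene');pickle.dump((s,s2),open('placed.pkl','wb'))
R=lambda x,y,z:RO+Rr.apply(np.array([x,y,z])/1e3)
c,n=np.cos(np.radians(56)),np.sin(np.radians(56))
def crop(s,x0,y0,w):
  f=400/w;a=cv2.resize(s['img'][y0:y0+w,x0:x0+w,::-1],(400,400),interpolation=cv2.INTER_CUBIC)
  for u in(0,130):
    for y in(-30,30):
      for h in (0,12):
        q=proj(s,R(-40+u*c-h*n,y,8+u*n+h*c));cv2.circle(a,(int((q[0]+.5-x0)*f),int((q[1]+.5-y0)*f)),2,(0,0,255) if h else (255,0,255),-1)
  return a
cv2.imwrite('pics/g5.png',np.hstack([crop(s,115,160,85),crop(s2,260,100,100)]))
"
```

```text
[-0.0088  0.0035 -0.0145] [-0.0561 -2.1493  0.7003] | at [0.4243 0.104  0.2528] [-1.7961e+02  1.6000e-01 -1.7225e+02] j [  4.4   6.5 -19.7  63.7  -0.4  -3.3] F [-0.4  0.4  0.3] w 0.0852 0.0 t 12.5333
```

View pics/g5.png

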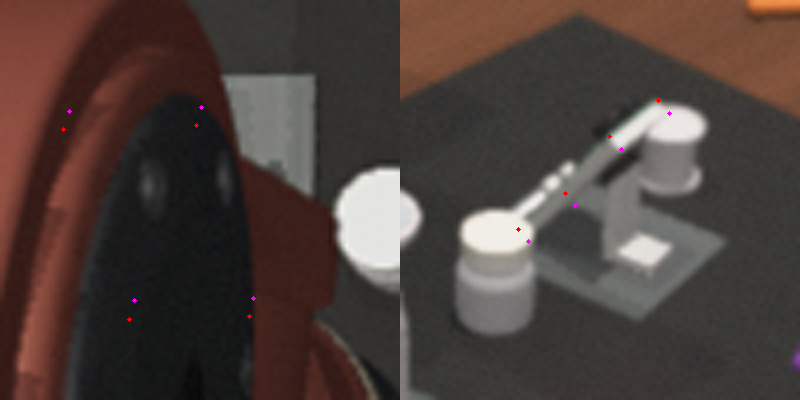

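The scene view shows the board leaning at the predicted outline: bare back on the bar and foot behind the lip. Next is the knob.

Emit:
arm_command:
  motion:
    - [[0,0,0,0,-1,0,-0.3],[0,0,0,0,-1,0,-0.3],[0,0,0,0,-1,0,-0.3],[0,0,0,0,-1,0,-0.3],[0,0,0,0,-1,0,-0.3],[0,0,0,0,-1,0,-0.3]]

```text
clock: 13.13
tcp_pos: [0.4445, -0.0448, 0.2544]
ee_rot: [-179.6, 0.2, -172.2]
wrist_force: [0.3, 0.3, 0.0]
gripper_width: 0.0559
gripper_force: 0.0
```

Emit:
arm_command:
  motion:
    - [[0,0,0.9,0,-1,0,-0.3],[0,0,0.9,0,-1,0,-0.3],[0,0,0.9,0,-1,0,-0.3],[0,0,0.9,0,-1,0,-0.3],[0,0,0.9,0,-1,0,-0.3],[0,0,0.9,0,-1,0,-0.3],[0,0,0.9,0,-1,0,-0.3],[0,0,0.9,0,-1,0,-0.3]]

```text
clock: 13.8
tcp_pos: [0.4648, -0.1917, 0.2557]
ee_rot: [-179.8, 0.4, 147.6]
wrist_force: [-0.3, 1.5, -0.1]
gripper_width: 0.0555
gripper_force: 0.0
```

Emit:
arm_command:
  motion:
    - [[0,0,0.9,0,0,0,0],[0,0,0.9,0,0,0,0],[0,0,0.9,0,0,0,0],[0,0,0.9,0,0,0,0],[0,0,0.9,0,0,0,0],[0,0,0.9,0,0,0,0],[0,0,0.9,0,0,0,0],[0,0,0.9,0,0,0,0]]

```text
clock: 14.47
tcp_pos: [0.4646, -0.1922, 0.2561]
ee_rot: [179.9, 0.5, 107.2]
wrist_force: [0.3, 0.6, 1.2]
gripper_width: 0.0423
gripper_force: 0.0
```

```bash
python3 -c "
from h import *
plan([.4765,-.215,.11],[180,0,67])"
```

```text
[0.0061 0.0088 0.893 ] [-0.1609  0.0285  0.9751] | at [ 0.4646 -0.1922  0.2561] [179.88   0.45 107.19] j [-30.7  13.4 -10.6  65.5  -0.2  42.1] F [0.3 0.6 1.2] w 0.0423 0.0 t 14.4667
```

Emit:
arm_command:
  motion:
    - [[0.006,0.009,0.893,-0.161,0.028,0.3,0],[0.006,0.009,0.893,-0.161,0.028,0.6,0],[0.006,0.009,0.893,-0.161,0.028,0.97,0],[0.006,0.009,0.893,-0.161,0.028,0.97,0],[0.006,0.009,0.893,-0.161,0.028,0.97,0],[0.006,0.009,0.893,-0.161,0.028,0.97,0],[0.006,0.009,0.893,-0.161,0.028,0.97,0],[0.006,0.009,0.893,-0.161,0.028,0.97,0]]

```text
clock: 15.13
tcp_pos: [0.4762, -0.2157, 0.1108]
ee_rot: [180.0, -0.0, 67.0]
wrist_force: [0.3, 0.2, 0.1]
gripper_width: 0.0426
gripper_force: 0.0
```

```bash
python3 -c "
from h import *
plan([.4765,-.215,.061],[180,0,67])"
```

```text
[ 0.0001 -0.0001 -0.0002] [ 0.0052 -0.0004  0.3321] | at [ 0.4762 -0.2157  0.1108] [ 1.7999e+02 -1.0000e-02  6.6990e+01] j [-32.4  22.7 -20.8  46.5   0.   80.6] F [0.3 0.2 0.1] w 0.0426 0.0 t 15.1333
```

Emit:
arm_command:
  motion:
    - [[0,0,0,0.005,0,0.1,0],[0,0,0,0.005,0,0.2,0],[0,0,0,0.005,0,0.28,0],[0,0,0,0.005,0,0.33,0],[0,0,0,0.005,0,0.33,0],[0,0,0,0.005,0,0.33,0.5],[0,0,0,0.005,0,0.33,1],[0,0,0,0.005,0,0.33,1],[0,0,0,0.005,0,0.33,1],[0,0,0,0.005,0,0.33,1],[0,0,0,0.005,0,0.33,1],[0,0,0,0.005,0,0.33,1],[0,0,0,0.005,0,0.33,1]]

```text
clock: 16.22
tcp_pos: [0.4755, -0.2152, 0.0622]
ee_rot: [-179.9, 0.0, 66.7]
wrist_force: [-6.4, 2.0, 8.8]
gripper_width: 0.0127
gripper_force: 59.3
```

```bash
python3 -c "
from h import *
plan([.4765,-.215,.061],[180,0,175]);print(bot.state()['ft_torque'])"
```

```text
[-1.7000e-03 -7.0000e-04 -2.4072e+00] [0.0041 0.0058 0.0082] | at [ 0.4755 -0.2152  0.0622] [-1.7994e+02  4.0000e-02  6.6680e+01] j [-32.4  26.1 -24.1  39.8  -0.   81. ] F [-6.4  2.   8.8] w 0.0127 59.3 t 16.2167
[0.21304473 1.32450895 0.00198453]
```

Emit:
arm_command:
  motion:
    - [[0,0,-0.13,0,-0.003,0,1],[0,0,-0.26,0,-0.005,0,1],[0,0,-0.4,0,-0.005,0,1],[0,0,-0.53,0,-0.005,0,1],[0,0,-0.67,0,-0.005,0,1],[0,0,-0.8,0,-0.005,0,1],[0,0,-0.8,0,-0.005,0,1]]

```text
clock: 16.8
tcp_pos: [0.4761, -0.2152, 0.0623]
ee_rot: [179.9, 0.0, 102.9]
wrist_force: [-2.2, 2.2, 5.8]
gripper_width: 0.0126
gripper_force: 59.0
```

Emit:
arm_command:
  motion:
    - [[0,0,-0.13,0,0,0,1],[0,0,-0.26,0,0,0,1],[0,0,-0.4,0,0,0,1],[0,0,-0.53,0,0,0,1],[0,0,-0.67,0,0,0,1],[0,0,-0.8,0,0,0,1],[0,0,-0.8,0,0,0,1]]

```text
clock: 17.38
tcp_pos: [0.4766, -0.2148, 0.0623]
ee_rot: [179.9, 0.1, 138.8]
wrist_force: [1.1, 2.1, 6.6]
gripper_width: 0.0126
gripper_force: 59.0
```

```bash
python3 -c "
from h import *
plan([.4755,-.2155,.061],[180,0,175]);print(bot.state()['ft_torque'])"
```

```text
[ 0.0017  0.0025 -0.8035] [ 0.0027 -0.0083  0.0083] | at [ 0.4766 -0.2148  0.0623] [1.7989e+02 8.0000e-02 1.3884e+02] j [-32.3  26.1 -24.1  39.7   0.1   8.8] F [1.1 2.1 6.6] w 0.0126 59.0 t 17.3833
[ 0.82063175 -0.22476009  0.05842057]
```

Emit:
arm_command:
  motion:
    - [[0,0,-0.13,0,0,0,1],[0,0,-0.26,0,0,0,1],[0,0,-0.4,0,0,0,1],[0,0,-0.53,0,0,0,1],[0,0,-0.67,0,0,0,1],[0,0,-0.803,0,0,0,1],[0,0,-0.803,0,0,0,1],[0,0,-0.803,0,0,0,1],[0,0,-0.803,0,0,0,1]]

```text
clock: 18.13
tcp_pos: [0.4768, -0.2142, 0.0623]
ee_rot: [179.9, 0.2, 174.6]
wrist_force: [3.0, 5.7, 5.8]
gripper_width: 0.0125
gripper_force: 59.2
```

Emit:
arm_command:
  motion:
    - [[0,0,0,0,0,0,0.3],[0,0,0,0,0,0,0],[0,0,0,0,0,0,0],[0,0,0,0,0,0,0],[0,0,0,0,0,0,0],[0,0,0,0,0,-0.2,0],[0,0,0,0,0,-0.45,0],[0,0,0,0,0,-0.7,0],[0,0,0,0,0,-1,0],[0,0,0,0,0,-1,0],[0,0,0,0,0,-1,0]]

```text
clock: 19.05
tcp_pos: [0.4771, -0.2161, 0.2141]
ee_rot: [-179.9, 0.3, 174.7]
wrist_force: [0.2, 0.6, -1.6]
gripper_width: 0.0428
gripper_force: 0.0
```

Emit:
arm_command:
  motion:
    - [[0,0,0,0.5,1,0,0],[0,0,0,0.5,1,0,0],[0,0,0,0.5,1,0,0],[0,0,0,0.5,1,0,0],[0,0,0,0.5,1,0,0],[0,0,0,0.5,1,0,0],[0,0,0,0.5,1,0,0]]

```text
clock: 19.63
tcp_pos: [0.4145, -0.0589, 0.2107]
ee_rot: [-180.0, -0.0, 174.8]
wrist_force: [-0.6, 0.1, -0.5]
gripper_width: 0.0428
gripper_force: 0.0
```

```bash
python3 -c "
from h import *
import pickle
plan([.36,-.05,.25],[180,0,175])
s=snapshot('top');s2=snapshot('scene');pickle.dump((s,s2),open('end.pkl','wb'))
c=lambda s,x,y,w:cv2.resize(s['img'][y:y+w,x:x+w,::-1],(400,400),interpolation=cv2.INTER_CUBIC)
cv2.imwrite('pics/g6.png',np.hstack([c(s,115,160,85),c(s,320,225,66)]))
"
```

```text
[-0.0001 -0.0007 -0.0042] [ 0.3676  0.026  -0.2619] | at [ 0.4145 -0.0589  0.2107] [-1.7999e+02 -3.0000e-02  1.7481e+02] j [-18.1   6.3 -26.5  57.2  -0.  -12.9] F [-0.6  0.1 -0.5] w 0.0428 0.0 t 19.6333
```

View pics/g6.png

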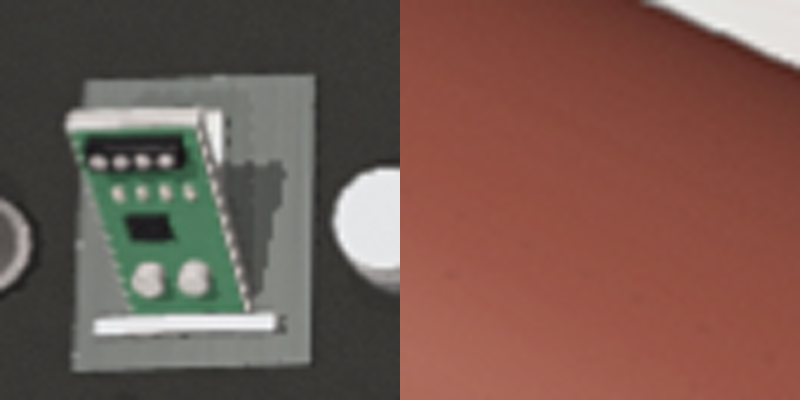

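The board is square on the rest and centred, with its cans end behind the lip. The arm hides the dial, so I'll clear the view.

Emit:
arm_command:
  motion:
    - [[0,0,0,0.7,1,-0.3,0],[0,0,0,0.7,1,-0.3,0],[0,0,0,0.7,1,-0.3,0],[0,0,0,0.7,1,-0.3,0],[0,0,0,0.7,1,-0.3,0],[0,0,0,0.7,1,-0.3,0],[0,0,0,0.7,1,-0.3,0]]

```text
clock: 20.32
tcp_pos: [0.3242, 0.1002, 0.2565]
ee_rot: [-180.0, 0.1, 174.8]
wrist_force: [0.3, -0.8, 0.1]
gripper_width: 0.0426
gripper_force: 0.0
```

Emit:
arm_command:
  motion:
    - [[0,0,0,0.2,1,0,0],[0,0,0,0.2,1,0,0],[0,0,0,0.2,1,0,0],[0,0,0,0.2,1,0,0],[0,0,0,0.2,1,0,0],[0,0,0,0.2,1,0,0],[0,0,0,0.2,1,0,0]]

```text
clock: 20.9
tcp_pos: [0.3082, 0.2511, 0.2557]
ee_rot: [-179.9, -0.1, 174.7]
wrist_force: [0.9, 0.4, -0.7]
gripper_width: 0.0426
gripper_force: 0.0
```

```bash
python3 -c "
from h import *
import pickle
plan([.36,-.05,.25],[180,0,175])
s=snapshot('top');s2=snapshot('scene');pickle.dump((s,s2),open('end.pkl','wb'))
q=cv2.resize(s['img'][225:291,320:386,::-1],(396,396),interpolation=cv2.INTER_CUBIC)
r=cv2.resize(s2['img'][190:240,130:180,::-1],(396,396),interpolation=cv2.INTER_CUBIC)
cv2.imwrite('pics/g7.png',np.hstack([q,r]))
"
```

```text
[-0.0015 -0.0012 -0.0065] [-0.529  -1.9671  0.0395] | at [0.3082 0.2511 0.2557] [-1.7993e+02 -5.0000e-02  1.7471e+02] j [ 28.6   2.1 -24.   63.9  -0.   33.9] F [ 0.9  0.4 -0.7] w 0.0426 0.0 t 20.9
```

View pics/g7.png

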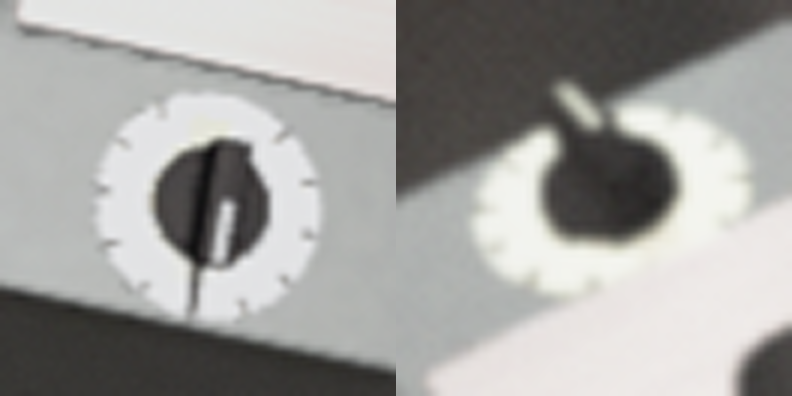

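The pointer line runs (231,202)→(219,264), towards the long tick at (193,318). The dial centre is about (208,207). Checking the angles in world coordinates.

```bash
python3 -c "
from h import *
import pickle
s,_=pickle.load(open('end.pkl','rb'))
A=lambda u,v,z:at(s,320+(u+.5)/6-.5,225+(v+.5)/6-.5,z)
an=lambda a,b:np.degrees(np.arctan2(*(b-a)[1::-1]))
print(A(231,202,.071),A(219,264,.071),an(A(231,202,.071),A(219,264,.071)))
print(A(208,207,.04),A(193,318,.04),an(A(208,207,.04),A(193,318,.04)), an(A(196,285,.04),A(192,318,.04)))
print('front edge',an(A(0,290,.04),A(390,368,.04))+270, 'pan',an(A(20,26,.058),A(390,101,.058))+270)
"
```

```text
[ 0.47659191 -0.21637183  0.071     ] [ 0.45421556 -0.21366979  0.071     ] 173.11463064404052
[ 0.4758299  -0.21535324  0.04      ] [ 0.43479583 -0.21284175  0.04      ] 176.4975895969501 177.32118973926868
front edge 175.5354798336789 pan 175.27990761806072
```

```bash
python3 -c "
from h import *
import pickle
from scipy.optimize import minimize
S=pickle.load(open('end.pkl','rb'))
ax=np.array([.4765,-.2155])
# brightness-weighted principal direction of the white line inside the black knob
for s,box,k in((S[0],(352,257,361,270),1),(S[1],(149,199,158,208),0)):
    g=s['img'].astype(float).mean(2);x0,y0,x1,y1=box
    print(g[y0:y1,x0:x1].astype(int))
"
```

```text
[[ 42  22  29  65  76  81  74  63  56]
 [ 41  18  32  65  88 136 122  73  51]
 [ 38  18  38  67 116 204 185 101  55]
 [ 34  17  46  72 129 208 181  85  55]
 [ 32  19  56  81 154 209 175  80  53]
 [ 27  20  58  90 173 199 153  68  59]
 [ 25  25  61  96 187 198 142  67  61]
 [ 21  34  63 108 203 184 103  50  59]
 [ 18  38  67 123 207 183  97  48  57]
 [ 18  47  71 133 208 178  80  52  70]
 [ 23  46  76 153 208 169  74  82 140]
 [ 53  38  70 138 174 135  89 156 214]
 [ 97  82 133 149 143 145 163 212 228]]
[[ 68  74  73  73  67  64  64  62  62]
 [ 78 103 119 100  74  65  63  63  62]
 [ 87 134 165 159 111  74  66  65  77]
 [ 73 112 171 188 162 112  82  93 113]
 [ 65  82 126 179 193 162 117 117 151]
 [ 63  63  84 132 183 192 154 113 147]
 [ 85  65  61  86 138 175 161 109 132]
 [146  94  57  64  86 106 104  78  93]
 [205 127  67  54  58  62  61  62  64]]
```

```bash
python3 -c "
from h import *
import pickle
S=pickle.load(open('end.pkl','rb'))
an=lambda a,b:np.degrees(np.arctan2(*(b-a)[1::-1]))
g=S[0]['img'].astype(float).mean(2)
P=[]
for y in range(259,267):
    w=np.clip(g[y,354:360]-85,0,None);P.append(((w*np.arange(354,360)).sum()/w.sum(),y))
P=np.array(P);c=np.polyfit(P[:,1],P[:,0],1);f=lambda y:np.polyval(c,y)
print('top',an(at(S[0],f(258),258,.071),at(S[0],f(268),268,.071)))
g=S[1]['img'].astype(float).mean(2);P=[]
W=np.clip(g[199:206,149:156]-95,0,None);yy,xx=np.mgrid[199:206,149:156]
m=np.array([(W*xx).sum(),(W*yy).sum()])/W.sum();X=np.stack([xx-m[0],yy-m[1]],-1).reshape(-1,2);C=(X*W.reshape(-1,1)).T@X
v=np.linalg.eigh(C)[1][:,1];print('scene',m,an(at(S[1],*(m-4*v),.071),at(S[1],*(m+4*v),.071)))
# pan front edge and housing front edge, subpixel by vertical gradient in top view
g=S[0]['img'].astype(float).mean(2)
for n,z,xs,l0,l1 in(('pan',.058,range(326,394,2),229.5,243),('front',.04,range(315,385,2),272,288)):
    P=[]
    for x in xs:
        yc=l0+(l1-l0)*(x-xs[0])/(xs[-1]-xs[0]);a=int(yc)-5;d=np.abs(np.diff(g[a:a+11,x]));i=np.clip(d.argmax(),1,8);k=d[i-1:i+2];P.append((x,a+i+.5+(k*[-1,0,1]).sum()/k.sum()))
    P=np.array(P);c=np.polyfit(P[:,0],P[:,1],1)
    for _ in range(3):
        r=np.abs(P[:,1]-np.polyval(c,P[:,0]));P=P[r<max(.4,2*np.median(r))];c=np.polyfit(P[:,0],P[:,1],1)
    a,b=P[0,0],P[-1,0];print(n,len(P),np.polyval(c,[a,b]),an(at(S[0],a,np.polyval(c,a),z),at(S[0],b,np.polyval(c,b),z))+270)
"
```

```text
top 173.97838494819763
scene [152.74295407 202.91570981] 178.04758250369213
pan 34 [228.91456526 242.83274964] 174.81852386942774
front 35 [271.15848769 285.76803156] 174.73392145158067
```

The pointer is within about 1° of zero: 174.7° from the gripper, with the scale's own axis at 174.8°. Handing in.

```bash
python3 -c "
from h import *
print(job_done())"
```

```text
the job is handed in; nothing more can be done
None
```

I leaned the board on the rest, centred and square, with its foot behind the lip and its back on the bar; then I turned the tare knob to within about 1° of zero and handed in the job at about 21 s, with no verdict returned.

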